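Spread core blocks in a moulded tray and cover them with the press board

TASK

The five core blocks lie in a heap in the blue tray: spread them into a single even layer, all lying flat on the tray floor, one near each of the tray's four corners and one in the middle, well clear of one another. Then lower the press board by its grip, without dropping it, so that it rests level on top of the blocks, centred in the tray and square with its walls. Leave the tub, tape, cup and brush alone.

Things in the scene. Friction and masses are not known exactly. Their poses are not given: they have to be found in the camera images.
- tray: dark blue moulded open tray, fixed to the bench. Outside 232 mm along its x and 312 mm along its y; inside 220 x 300 mm; walls 6 mm thick, floor 6 mm thick, rim 48 mm above the bench. Origin under its centre at bench height, so the inner floor is at z = 6 mm in its frame. It may stand left or right of the robot's centre line
- block1: one of five identical cream-yellow core blocks of rigid modelling board, 42 x 42 mm and 26 mm high, about 35 g, with a small dark dot on its two square faces. Origin at the centre of the block, z along its 26 mm height. Starts flat on the tray floor, as one of the three lower blocks of the heap.
- block2: one of five identical cream-yellow core blocks of rigid modelling board, 42 x 42 mm and 26 mm high, about 35 g, with a small dark dot on its two square faces. Origin at the centre of the block, z along its 26 mm height. Starts flat on the tray floor, as one of the three lower blocks of the heap.
- block3: one of five identical cream-yellow core blocks of rigid modelling board, 42 x 42 mm and 26 mm high, about 35 g, with a small dark dot on its two square faces. Origin at the centre of the block, z along its 26 mm height. Starts flat on the tray floor, as one of the three lower blocks of the heap.
- block4: one of five identical cream-yellow core blocks of rigid modelling board, 42 x 42 mm and 26 mm high, about 35 g, with a small dark dot on its two square faces. Origin at the centre of the block, z along its 26 mm height. Starts as one of the two upper blocks of the heap, bridging blocks below it.
- block5: one of five identical cream-yellow core blocks of rigid modelling board, 42 x 42 mm and 26 mm high, about 35 g, with a small dark dot on its two square faces. Origin at the centre of the block, z along its 26 mm height. Starts as one of the two upper blocks of the heap, bridging blocks below it.
- press_board: loose plywood board, 180 mm (x) by 260 mm (y), 12 mm thick, about 0.4 kg, with a dark wooden bridge grip on top. Origin: centre of its underside, z up. The grip bar is 24 mm wide (x), 110 mm long (y), from 30 to 52 mm above the underside, on two feet 44 mm either side of the centre. Starts flat on the bench, on the other side from the tray
- filler_tub: white filler tub with a cap, 76 mm across, 75 mm high, standing beyond the tray and board; a bystander to leave alone. Origin at its underside
- tape_roll: cream roll of tape lying flat, 96 mm across, 24 mm high, standing beyond the tray and board; a bystander to leave alone. Origin at its underside
- mixing_cup: grey plastic mixing cup, 64 mm across, 60 mm high, standing beyond the tray and board; a bystander to leave alone. Origin at its underside
- filler_brush: brush lying on the bench, 130 mm long; a bystander to leave alone
Mind the look-alikes: they are no part of the job. Leave any green or orange look-alike of the block2 alone. What is shaped like the block4 but grey or pink is not meant.

How it is judged:
By the outcome, as a careful person would: the job done as asked, in the order asked, and still so for the second after the job is handed in, with the robot touching nothing.
It also fails if it takes over 72 s, if anything falls off the work surface, if the arm or the gripper's body presses on something with over 40 N, if the wrist force passes 120 N, or if a joint passes its speed limit or range.

ROBOT

A 7-joint arm with a two-finger parallel gripper is mounted at the origin on the work surface. World frame = base frame: x ahead of the robot, y to its left, z up, the work surface at z = 0. Lengths are in m, angles in rad, forces in N, time in s.
With the tool pointing down it reaches from about 0.425 to 0.875 m from the base axis. Payload 4.7 kg.
Tool frame: the origin (TCP) lies at the very end of the fingers, on their centre line; the grasp point (between the pads) lies 19 mm behind it; z points along the fingers, y is the line along which they close (so a half turn about z gives the same grasp; the last joint's range is limited). The gripper opens to 87 mm and grips with 3 to 60 N. Pads are 19 mm wide; open, the fingers measure 117 mm over their backs; the gripper's body (75 mm by 190 mm) begins 51 mm behind the grasp point.
Start: joints at [1.258, 0.321, -0.07, 1.45, 0.023, 1.371, -0.057], TCP at [0.209, -0.616, 0.223] pointing down, gripper open.
Joint ranges: [-2.86, 2.86], [-0.3, 2.09], [-1.38, 1.24], [0.06, 2.45], [-1.56, 4.7], [0.09, 2.05], [-2.69, 2.69]. Speed limits (rad/s): [2.57, 2.57, 3.14, 3.14, 3.14, 3.14, 3.14].

INTERFACE

Orientations are given as a rotation vector (axis times angle).
In Python, from bench import get_state, get_image, get_calibration, close_job gives the robot as it stands.
- The arm moves only by the shell command python3 -m crank 'ROWS' [FORCE]. ROWS is JSON, a list of rows, each a list of 5 numbers: the opening, from 0 (shut) to 1 (fully open), then the shift along the world's x, y, z in units of 0.2 m (1.0 is 0.2 m), then the turn about the world's z in units of 2 pi rad (1.0 is 2 pi rad). A call has 1 to 5 rows; each row is the pose to reach, as a shift and turn from the pose commanded when the call began, turning the shorter way round; what a row does not reach only later rows make up. A row lasts 1/8 s, in which the tool goes at most 62.5 mm and 10.7 degrees, less where a joint would pass 70% of its speed; a pose out of reach is approached as far as the arm can. A call with a number of a shift or a turn outside -1 to 1 is refused whole. A call with a gripper value outside its range is refused whole. The fingers move at their own pace and stop on an object; FORCE is the grip in N (left out, the last holds). Time passes only in rows, so rows that repeat a pose let the fingers close. It gives the time, the measured TCP pose, the force, the opening and the grip force at its end, in the units of the state.
- get_state(): the state, without advancing time (a new reading comes with each control period).
- get_image(name): name is "scene" or "top" or "wrist"; returns the picture (420x560x3 uint8, red, green, blue); there is no depth.
- get_calibration(name): a dict with "fovy" (degrees; the focal length in pixels is half the picture's height over the tangent of half this angle, whatever the lens; pixels are square), "cx", "cy" (the principal point, pixels), "R" (3x3) and "t" (3): a world point X has camera coordinates R X + t. Camera axes: x right, y down, z forward; pixel columns grow to the right and rows downward; lengths in m; the calibration is good to about 2 mm. A picture is of the moment at which its call begins: read the wrist's pose just before it. get_calibration takes no time and is no camera call; for the wrist camera it gives the pose at the moment of the call.
- close_job(): hands the job in; it is judged then, once.
The state is a dict: "time": time; "joint_positions": joint angles; "qd": joint speeds; "joint_torque": joint torques, N m; "position": TCP position; "tool_rot": TCP orientation; "ft_force": force on the tool from outside, world axes, zero at the start; "torque": the same for the moment, N m; "grip_width": opening from 0.0 (shut) to 1.0 (fully open); "grip_force": force on a finger pad.
Only numpy, scipy, OpenCV 4.12 (cv2) and the standard library are available. Lean on these libraries where they do the work, as an engineer would, in place of code of your own. Each camera call takes 0.05 s, during which the arm holds its last target. There are 200 camera calls.

## Working session

There is one attempt and no reset: what is moved stays moved. The work goes in short steps, Python scripts to look and compute and a shell command to move; the robot and the scene stay as the last step left them, time stands still between calls to the robot, and variables do not carry over. Pictures are saved under pics/ and viewed, at most 10 in all, crops included, and the job is handed in when it is done.

```bash
mkdir -p pics; ls; python3 - <<'E'
from bench import *
import cv2
for n in("top","scene"):
    cv2.imwrite(f"pics/{n}0.png",cv2.resize(get_image(n),None,fx=1.42,fy=1.42,interpolation=cv2.INTER_CUBIC)[:,:,::-1]); c=get_calibration(n);print(n,c)
s=get_state();print(s)
E
```

```text
pics
top {'fovy': 55.372922409385154, 'cx': 279.14014631467757, 'cy': 199.70842194728164, 'R': array([[ 0.05791127, -0.99830911, -0.00502035],
       [-0.97567955, -0.05553217, -0.2120509 ],
       [ 0.21141356,  0.01717839, -0.97724573]]), 't': array([-0.15901004,  0.53609713,  0.83258284])}
scene {'fovy': 44.42736365743197, 'cx': 279.04593106815946, 'cy': 207.70347850403002, 'R': array([[ 0.1146158 ,  0.9933845 ,  0.00710248],
       [ 0.55843549, -0.05851547, -0.82748157],
       [-0.82159176,  0.09880874, -0.56144796]]), 't': array([ 0.08315165, -0.27124452,  1.71281745])}
{'time': 0.1, 'joint_positions': array([ 1.25808842,  0.321756  , -0.07007437,  1.45156473,  0.02261504,
        1.3707796 , -0.05693211]), 'qd': array([ 1.36867798e-03, -5.96041378e-04,  8.78084389e-04, -1.81718624e-03,
        1.12029477e-03,  5.23034710e-05,  6.03908026e-04]), 'joint_torque': array([ 3.19250294e-04, -4.92569017e+01, -4.05755332e-01, -3.13399780e+01,
       -6.41166698e-02,  3.94306029e-02,  5.98807924e-05]), 'position': array([ 0.20844833, -0.61514808,  0.22156028]), 'tool_rot': array([-3.09809267e+00, -5.10777712e-01,  6.10176782e-04]), 'ft_force': array([-0.11957209,  0.78449354, -0.35195668]), 'torque': array([-0.0257545 , -0.00248649, -0.01059336]), 'grip_force': 0.0, 'grip_width': 0.9983023051365082}
```

View pics/top0.png

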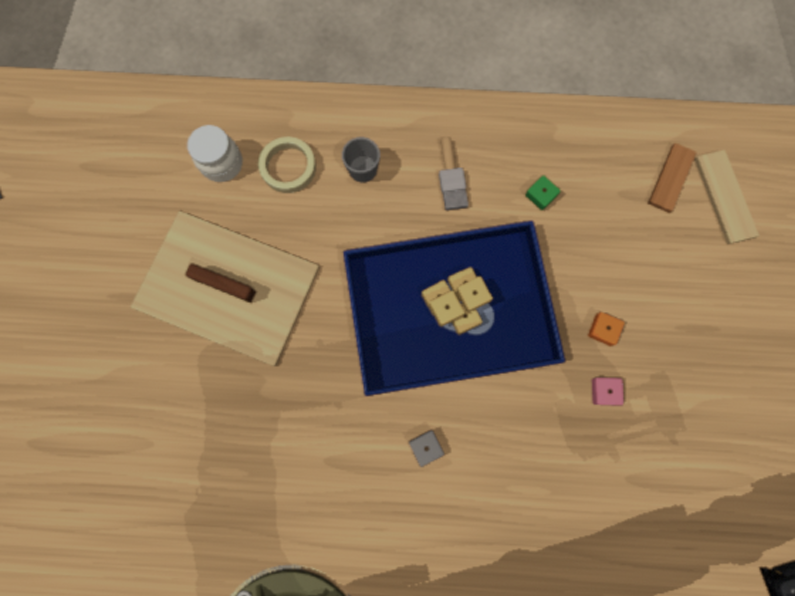

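View pics/scene0.png

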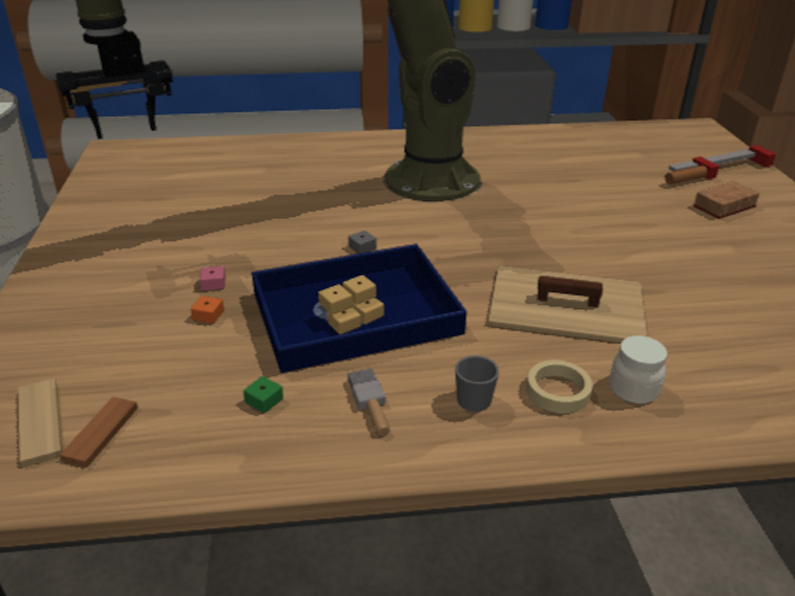

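The top view shows the tray's rim corners at about (345,253), (533,223), (563,360) and (366,394) in zoomed pixels. The heap is at (457,300) and the board's corners are at (180,212), (319,264), (277,363) and (133,306). The scene view confirms two blocks on top of three.

```bash
cat > h.py <<'E'
from bench import *
import cv2, numpy as np
def w(n,uv,z,k=1.,c=None,off=(0,0)):
    c=c or get_calibration(n); f=210/np.tan(np.radians(c["fovy"])/2)
    uv=np.atleast_2d(np.array(uv,float))/k+np.array(off)
    d=np.c_[(uv-[c["cx"],c["cy"]])/f,np.ones(len(uv))]@np.array(c["R"])
    o=-np.array(c["R"]).T@np.array(c["t"])
    return (o+d*((z-o[2])/d[:,2])[:,None])[:,:2]
def yaw():  # tool y (closing line) angle in world, deg
    R=cv2.Rodrigues(np.array(get_state()["tool_rot"]))[0]; return np.degrees(np.arctan2(R[1,1],R[0,1]))
E
python3 - <<'E'
from h import *
np.set_printoptions(precision=4,suppress=True)
T=w("top",[(345,253),(533,223),(563,360),(366,394)],.048,1.42)
print("tray",T,T.mean(0));print([np.linalg.norm(T[i]-T[i-1]) for i in range(4)])
d=T[1]+T[2]-T[0]-T[3];print("long axis deg",np.degrees(np.arctan2(d[1],d[0])))
d=T[0]+T[1]-T[2]-T[3];print("short axis deg",np.degrees(np.arctan2(d[1],d[0])))
B=w("top",[(180,212),(319,264),(277,363),(133,306)],.012,1.42)
print("board",B,B.mean(0),[np.linalg.norm(B[i]-B[i-1]) for i in range(4)])
g=w("top",[(188,270),(253,294)],.052,1.42);print("grip",g,g.mean(0))
print("uppers",w("top",[(447,307),(475,293)],.058,1.42));print("lower",w("top",[(437,294),(463,279),(466,319)],.032,1.42))
print(get_state()["position"],yaw())
im=get_image("top");cv2.imwrite("pics/heap.png",cv2.resize(im[180:250,270:370],None,fx=8,fy=8,interpolation=cv2.INTER_CUBIC)[:,:,::-1])
E
```

```text
tray [[ 0.5917 -0.0428]
 [ 0.659  -0.3426]
 [ 0.441  -0.3901]
 [ 0.3724 -0.0917]] [ 0.516  -0.2168]
[np.float64(0.2246198213387849), np.float64(0.30728976558731813), np.float64(0.22303225928111528), np.float64(0.30615847533767687)]
long axis deg -77.20175581217212
short axis deg 12.435678868146848
board [[0.6573 0.2465]
 [0.58   0.003 ]
 [0.4134 0.056 ]
 [0.4921 0.301 ]] [0.5357 0.1516] [np.float64(0.17392082064907755), np.float64(0.2554398732742784), np.float64(0.17478045880992862), np.float64(0.2573332576773651)]
grip [[0.5487 0.2033]
 [0.5159 0.0959]] [0.5323 0.1496]
uppers [[ 0.5115 -0.2085]
 [ 0.5361 -0.2511]]
lower [[ 0.5364 -0.1936]
 [ 0.5634 -0.2344]
 [ 0.4986 -0.2413]]
[ 0.2084 -0.6151  0.2216] -71.2759114028868
```

View pics/heap.png

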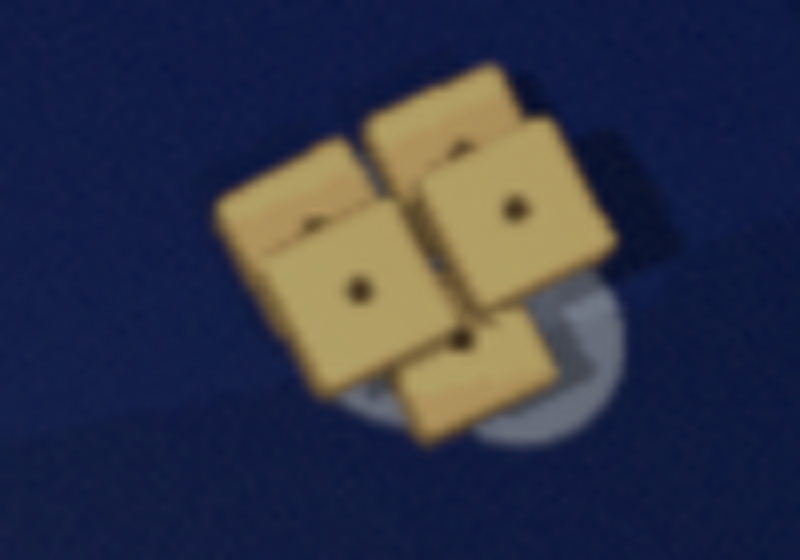

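```bash
python3 - <<'E'
from h import *
np.set_printoptions(precision=4,suppress=True)
def blk(n,p,z):
    P=w("top",p,z,8,off=(270,180)); 
    d=P[2]+P[3]-P[0]-P[1]; e=P[1]+P[2]-P[0]-P[3]
    print(n,P.mean(0),"e2 deg",np.degrees(np.arctan2(d[1],d[0])),"e1",np.degrees(np.arctan2(e[1],e[0])),np.linalg.norm(d)/2,np.linalg.norm(e)/2)
blk("A",[(262,255),(397,197),(467,323),(325,397)],.058)
blk("B",[(420,180),(555,117),(618,240),(485,310)],.058)
for n,p in dict(L1=(314,226),L2=(461,150),L3=(460,340)).items(): print(n,w("top",p,.032,8,off=(270,180)))
c=np.array([.516,-.217]);a=np.radians(12.6);X=np.array([np.cos(a),np.sin(a)]);Y=np.array([-X[1],X[0]])
for i in(1,-1):
  for j in(1,-1): print(i,j,c+.075*i*X+.106*j*Y)
E
```

```text
A [ 0.5108 -0.2097] e2 deg -151.4937435110671 e1 -61.15093228821185 0.04128748494478083 0.04257047895434422
B [ 0.536  -0.2521] e2 deg -151.6817969198749 e1 -60.22464384860682 0.039342517395535126 0.0419583315631801
L1 [[ 0.5338 -0.1971]]
L2 [[ 0.5583 -0.2381]]
L3 [[ 0.5034 -0.2396]]
1 1 [ 0.5661 -0.0972]
1 -1 [ 0.6123 -0.3041]
-1 1 [ 0.4197 -0.1299]
-1 -1 [ 0.4659 -0.3368]
```

```bash
python3 -m crank '[[1,0.75,1,-0.2,-0.12],[1,0.75,1,-0.2,-0.12],[1,0.75,1,-0.2,-0.12],[1,0.75,1,-0.2,-0.12],[1,0.75,1,-0.2,-0.12]]' 15
python3 -m crank '[[1,0.76,1,-0.2,-0.1028],[1,0.76,1,-0.2,-0.1028],[1,0.76,1,-0.2,-0.1028],[1,0.76,1,-0.2,-0.1028],[1,0.76,1,-0.2,-0.1028]]'
python3 - <<'E'
from h import *
print(get_state()["position"],yaw(),get_state()["joint_positions"])
print(get_calibration("wrist"))
cv2.imwrite("pics/w1.png",get_image("wrist")[:,:,::-1])
E
```

```text
time: 0.78
position: [0.3618, -0.4108, 0.1818]
tool_rot: [-3.07, 0.657, 0.001]
ft_force: [-0.5, -1.1, -0.2]
grip_width: 1.001
grip_force: 0.0
time: 1.4
position: [0.5124, -0.2108, 0.1418]
tool_rot: [-2.703, 1.598, 0.002]
ft_force: [-0.8, -0.6, 0.4]
grip_width: 1.003
grip_force: 0.0
[ 0.51242997 -0.21077637  0.14183969] -151.2059194907846 [ 0.61581341  0.18951429 -0.30262245  1.78611492  0.05871377  1.17590935
 -2.34340776]
{'fovy': 68.81330718107482, 'cx': 277.6932943757708, 'cy': 205.27226486415924, 'R': array([[-8.76341648e-01, -4.81690057e-01, -7.25563730e-05],
       [-4.60978293e-01,  8.38616897e-01,  2.90208053e-01],
       [-1.39729486e-01,  2.54354850e-01, -9.56963573e-01]]), 't': array([0.34729382, 0.40135599, 0.43943549])}
```

View pics/w1.png

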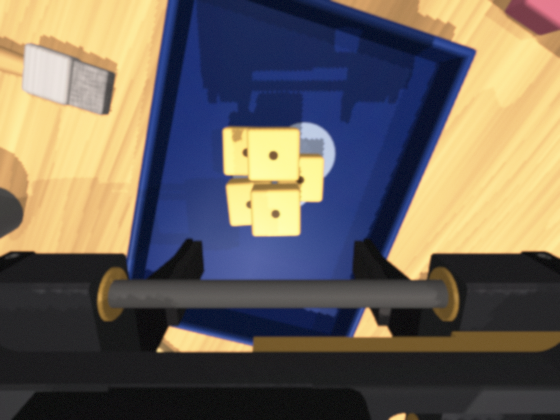

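The wrist view shows the blocks square with the gripper. The upper dots are at (276,214) and (273,155), and the lower dots are at (249,204), (246,152) and (300,180).

```bash
python3 - <<'E'
from h import *
print(w("wrist",[(276,214),(273,155)],.058)); print(w("wrist",[(249,204),(246,152),(300,180)],.032))
print(w("wrist",[(470,50),(175,0)],.048))
A=w("wrist",[(251,188),(299,186),(300,235),(252,236)],.058);print(A.mean(0),np.degrees(np.arctan2(*(A[1]-A[0])[::-1])))
E
```

```text
[[ 0.51350768 -0.2063433 ]
 [ 0.53956831 -0.24864519]]
[[ 0.53600363 -0.19505756]
 [ 0.56030631 -0.23619624]
 [ 0.50611555 -0.23749468]]
[[ 0.44688034 -0.38864465]
 [ 0.65488789 -0.31105676]]
[ 0.51481062 -0.20781914] -148.56785926333052
```

```bash
python3 -m crank '[[1,0.005,0.015,-0.2,0],[1,0.005,0.015,-0.4,0],[1,0.005,0.015,-0.525,0],[1,0.005,0.015,-0.525,0],[0.4,0.005,0.015,-0.525,0]]' 15
python3 -m crank '[[0.3,0,0,0,0],[0.3,0,0,0,0],[0.3,0,0,0,0],[0.3,0,0,0.15,0],[0.3,0,0,0.3,0]]'
python3 -c "
from h import *
print(get_state()['position'],yaw())"
```

```text
time: 2.08
position: [0.512, -0.2133, 0.0386]
tool_rot: [2.7, -1.607, 0.002]
ft_force: [-0.0, 0.5, 0.4]
grip_width: 0.947
grip_force: 0.0
time: 2.7
position: [0.5114, -0.2124, 0.0981]
tool_rot: [2.7, -1.606, -0.001]
ft_force: [0.8, -1.0, -0.2]
grip_width: 0.404
grip_force: 0.0
[ 0.51136104 -0.21243626  0.09812543] -151.47054878344417
```

```bash
python3 - <<'E'
from h import *
print(get_state()["position"],get_state()["grip_width"])
cv2.imwrite("pics/w2.png",get_image("wrist")[:,:,::-1])
E
```

```text
[ 0.51136104 -0.21243626  0.09812543] 0.40390415505449423
```

View pics/w2.png

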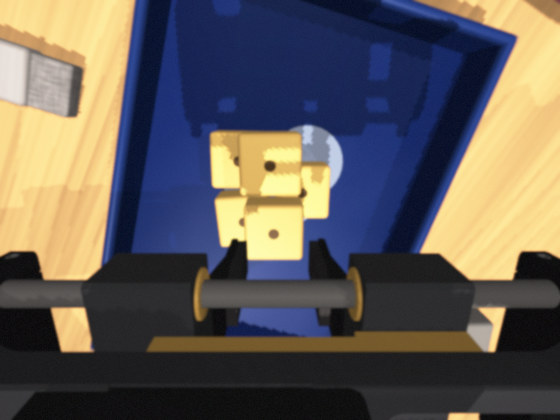

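The fingers hadn't finished closing when the lift began, so they missed the block. The heap is undisturbed. I'll retry with a smaller opening and a longer wait.

```bash
python3 -m crank '[[0.75,0.008,0.02,0,0],[0.75,0.008,0.02,0,0],[0.75,0.008,0.02,0,0],[0.75,0.008,0.02,-0.15,0],[0.75,0.008,0.02,-0.31,0]]' 15
python3 -m crank '[[0.3,0,0,0,0],[0.3,0,0,0,0],[0.3,0,0,0,0],[0.3,0,0,0,0],[0.3,0,0,0,0]]'
python3 -c "
from h import *
print(get_state()['position'],yaw())"
```

```text
time: 3.38
position: [0.5132, -0.2088, 0.0346]
tool_rot: [2.7, -1.606, 0.0]
ft_force: [0.5, 0.4, -0.5]
grip_width: 0.732
grip_force: 0.0
time: 4.0
position: [0.5132, -0.2086, 0.0357]
tool_rot: [2.7, -1.606, 0.0]
ft_force: [0.5, -0.2, -0.3]
grip_width: 0.481
grip_force: 15.0
[ 0.51320818 -0.20863377  0.0356952 ] -151.483347961544
```

```bash
python3 -m crank '[[0.3,0,0,0.15,0],[0.3,0,0,0.3,0],[0.3,-0.23,0.2,0.3,0.06],[0.3,-0.4675,0.394,0.3,0.12],[0.3,-0.4675,0.394,0.3,0.12]]' 
python3 -m crank '[[0.3,0,0,0,0.086],[0.3,0,0,0,0.086],[0.3,0,0,0,0.086],[0.3,0,0,-0.2,0.086],[0.3,0,0,-0.3,0.086]]'
python3 -c "
from h import *
print(get_state()['position'],yaw(),get_state()['joint_positions'])"
```

```text
time: 4.62
position: [0.4151, -0.1272, 0.0944]
tool_rot: [3.042, -0.779, -0.007]
ft_force: [1.5, -0.1, -0.4]
grip_width: 0.48
grip_force: 15.0
time: 5.25
position: [0.4188, -0.1296, 0.0343]
tool_rot: [-3.141, -0.047, 0.002]
ft_force: [0.2, -0.2, -0.2]
grip_width: 0.483
grip_force: 15.0
[ 0.41878992 -0.1295861   0.0342875 ] -88.28937584559917 [ 0.61692456  0.0849271  -0.38741521  2.14688993  0.04047536  0.91792794
 -1.33481312]
```

```bash
python3 -m crank '[[0.3,0.005,0,0,0.03],[0.3,0.005,0,0,0.03],[0.3,0.005,0,-0.08,0.03],[0.3,0.005,0,-0.12,0.03],[0.3,0.005,0,-0.12,0.03]]' 
python3 -c "
from h import *
print(get_state()['position'],yaw(),get_state()['ft_force'])"
```

```text
time: 5.88
position: [0.4198, -0.1295, 0.0106]
tool_rot: [-3.122, -0.341, 0.003]
ft_force: [0.1, 1.2, -0.1]
grip_width: 0.484
grip_force: 15.0
[ 0.4198243  -0.12950215  0.01055703] -77.53459840063324 [ 0.06395499  1.19120406 -0.13683383]
```

```bash
python3 -m crank '[[0.57,0,0,0,0],[0.57,0,0,0,0],[0.57,0,0,0.2,0],[0.57,0,0,0.45,-0.02],[0.75,0.3,-0.3,0.45,-0.05]]' 
python3 -m crank '[[0.75,0.29,-0.304,0,-0.1557],[0.75,0.29,-0.304,0,-0.1557],[0.75,0.29,-0.304,0,-0.1557],[0.75,0.29,-0.304,0,-0.1557],[0.75,0.29,-0.304,0,-0.1557]]' 
python3 - <<'E'
from h import *
print(get_state()['position'],yaw())
c=get_calibration("wrist")
cv2.imwrite("pics/w3.png",get_image("wrist")[:,:,::-1])
E
```

```text
time: 6.5
position: [0.4686, -0.1736, 0.1094]
tool_rot: [3.131, -0.151, 0.019]
ft_force: [1.6, 0.5, 0.5]
grip_width: 0.622
grip_force: 0.0
time: 7.12
position: [0.5231, -0.2349, 0.1017]
tool_rot: [-2.727, 1.559, -0.0]
ft_force: [0.2, 0.1, -0.5]
grip_width: 0.751
grip_force: 0.0
[ 0.52308026 -0.2349367   0.10174878] -149.52546311039865
```

View pics/w3.png

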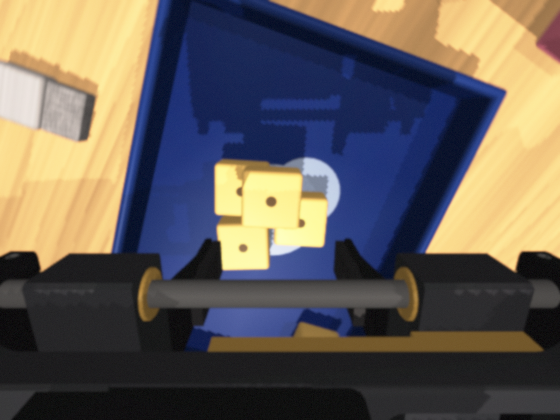

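The view shows B's dot at (271,201), L1 at (243,248), L2 at (238,191) and L3 at (301,223). The placed block is at the bottom edge.

```bash
python3 - <<'E'
from h import *
print(w("wrist",[(271,201)],.058)); print(w("wrist",[(243,248),(238,191),(301,223)],.032),get_state()["position"])
E
```

```text
[[ 0.53727124 -0.25078265]]
[[ 0.53397642 -0.19745691]
 [ 0.560322   -0.23818812]
 [ 0.50400306 -0.24021807]] [ 0.52302771 -0.23497121  0.1017845 ]
```

```bash
python3 -m crank '[[0.75,0.072,-0.078,0,-0.0055],[0.75,0.072,-0.078,-0.15,-0.0055],[0.75,0.072,-0.078,-0.33,-0.0055],[0.75,0.072,-0.078,-0.33,-0.0055],[0.3,0.072,-0.078,-0.33,-0.0055]]' 15
python3 -m crank '[[0.3,0,0,0,0],[0.3,0,0,0,0],[0.3,0,0,0,0],[0.3,0,0,0,0],[0.3,0,0,0.2,0]]'
python3 -c "
from h import *
print(get_state()['position'],yaw())"
```

```text
time: 7.8
position: [0.5374, -0.2504, 0.0359]
tool_rot: [2.706, -1.596, -0.0]
ft_force: [0.0, 0.6, 0.3]
grip_width: 0.698
grip_force: 0.0
time: 8.43
position: [0.5345, -0.2492, 0.0726]
tool_rot: [2.705, -1.597, -0.012]
ft_force: [0.4, -0.1, -0.3]
grip_width: 0.481
grip_force: 15.0
[ 0.53445861 -0.249224    0.07261045] -151.1240146220036
```

```bash
python3 -m crank '[[0.3,0.1,-0.05,0.1,0.029],[0.3,0.3745,-0.2685,0.1,0.058],[0.3,0.3745,-0.2685,0.1,0.087],[0.3,0.3745,-0.2685,0.1,0.116],[0.3,0.3745,-0.2685,0.1,0.145]]'
python3 -m crank '[[0.3,0,0,0,0.0597],[0.3,0,0,-0.1,0.0597],[0.3,0,0,-0.2,0.0597],[0.3,0,0,-0.3,0.0597],[0.3,0,0,-0.3,0.0597]]' 
python3 -c "
from h import *
print(get_state()['position'],yaw())"
```

```text
time: 9.05
position: [0.6121, -0.304, 0.0947]
tool_rot: [-3.132, 0.235, 0.002]
ft_force: [-0.0, 0.0, -0.6]
grip_width: 0.482
grip_force: 15.0
time: 9.68
position: [0.6104, -0.3034, 0.0327]
tool_rot: [-3.121, -0.341, 0.007]
ft_force: [0.2, -0.3, -1.1]
grip_width: 0.481
grip_force: 15.0
[ 0.61039913 -0.30337927  0.03270446] -77.52925865335648
```

```bash
python3 -m crank '[[0.3,0,0,-0.06,0],[0.3,0,0,-0.12,0],[0.3,0,0,-0.12,0],[0.57,0,0,-0.12,0],[0.57,0,0,-0.12,0]]'
python3 -c "
from h import *
print(get_state()['position'],yaw())"
python3 -m crank '[[0.57,0,0,0.2,0],[0.57,0,0,0.4,0],[0.75,-0.3,0.16,0.4,0.0447],[0.75,-0.5375,0.32,0.4,0.0447],[0.75,-0.5375,0.32,0.4,0.0447]]' 
python3 -m crank '[[0.75,0,0,0,0]]' 
python3 - <<'E'
from h import *
print(get_state()['position'],yaw())
cv2.imwrite("pics/w4.png",get_image("wrist")[:,:,::-1])
E
```

```text
time: 10.3
position: [0.6125, -0.3042, 0.012]
tool_rot: [3.122, 0.344, 0.001]
ft_force: [0.3, 0.6, -1.4]
grip_width: 0.557
grip_force: 0.0
[ 0.61245919 -0.30420578  0.01203205] -77.44134365834445
time: 10.92
position: [0.499, -0.2368, 0.0899]
tool_rot: [-3.04, -0.78, 0.011]
ft_force: [0.6, -1.1, 0.8]
grip_width: 0.735
grip_force: 0.0
time: 11.05
position: [0.5053, -0.2408, 0.0925]
tool_rot: [3.042, 0.776, 0.002]
ft_force: [-0.5, -0.5, 0.2]
grip_width: 0.75
grip_force: 0.0
[ 0.50534714 -0.24075475  0.09254229] -61.38403393859071
```

View pics/w4.png

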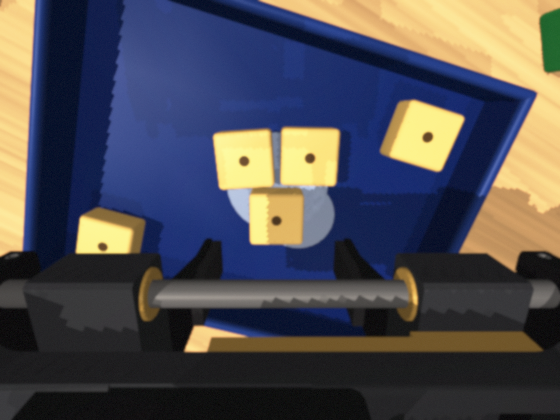

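Both placed blocks lie flat, with dots at (428,137) and (102,247). The remaining three have dots at (276,220), (244,160) and (310,157). The tray corner is at (533,93).

```bash
python3 - <<'E'
from h import *
print(w("wrist",[(276,220),(244,160),(310,157),(428,137),(102,247)],.032)); print(w("wrist",[(533,93)],.048))
A=w("wrist",[(215,133),(272,128),(273,187),(219,189)],.032);d=A[1]-A[0]+A[2]-A[3];print(A.mean(0),np.degrees(np.arctan2(d[1],d[0])))
A=w("wrist",[(281,127),(339,128),(338,186),(280,187)],.032);d=A[1]-A[0]+A[2]-A[3];print(A.mean(0),np.degrees(np.arctan2(d[1],d[0])))
E
```

```text
[[ 0.50582504 -0.24043287]
 [ 0.53535483 -0.1978979 ]
 [ 0.56021119 -0.23898718]
 [ 0.61278519 -0.30576905]
 [ 0.42018204 -0.13030228]]
[[ 0.66441668 -0.34071424]]
[ 0.53559574 -0.19838444] -57.90374357988268
[ 0.55952496 -0.238963  ] -61.372920856013536
```

```bash
python3 -m crank '[[0.75,0,0,-0.2,0],[0.75,0,0,-0.35,0],[0.75,0,0,-0.41,0],[0.3,0,0,-0.41,0],[0.3,0,0,-0.41,0]]'
python3 -m crank '[[0.3,0,0,0,0],[0.3,0,0,0,0],[0.3,0,0,0,0],[0.3,0,0,0.15,0],[0.3,0,0,0.3,0]]'
python3 -c "
from h import *
print(get_state()['position'],yaw())"
python3 -m crank '[[0.3,-0.1,-0.25,0,-0.02],[0.3,-0.197,-0.48,0,-0.0447],[0.3,-0.197,-0.48,-0.1,-0.0447],[0.3,-0.197,-0.48,-0.2,-0.0447],[0.3,-0.197,-0.48,-0.29,-0.0447]]'
python3 -m crank '[[0.3,0,0,0,0],[0.3,0,0,0,0],[0.57,0,0,0,0],[0.57,0,0,0,0]]'
python3 -c "
from h import *
print(get_state()['position'],yaw())"
```

```text
time: 11.72
position: [0.5062, -0.2407, 0.0109]
tool_rot: [3.042, 0.777, 0.003]
ft_force: [0.5, -0.7, 0.3]
grip_width: 0.601
grip_force: 0.0
time: 12.35
position: [0.504, -0.2399, 0.0697]
tool_rot: [-3.043, -0.777, 0.002]
ft_force: [-0.5, -0.3, -0.9]
grip_width: 0.479
grip_force: 15.0
[ 0.50399089 -0.23987035  0.06974256] -61.347281365409955
time: 12.98
position: [0.4655, -0.334, 0.0098]
tool_rot: [-3.12, -0.348, 0.001]
ft_force: [-3.4, 2.0, 18.8]
grip_width: 0.483
grip_force: 15.0
time: 13.48
position: [0.4656, -0.3362, 0.0119]
tool_rot: [3.122, 0.344, 0.001]
ft_force: [-0.2, 0.4, 0.3]
grip_width: 0.557
grip_force: 0.0
[ 0.46557033 -0.33618807  0.01194642] -77.43129532190807
```

```bash
python3 -m crank '[[0.57,0,0,0.2,0],[0.57,0,0,0.4,-0.02],[0.75,0.15,0.3,0.4,-0.049],[0.75,0.3,0.6,0.4,-0.078],[0.75,0.35,0.69,0.4,-0.107]]'
python3 -m crank '[[0.75,0,0,0,-0.029],[0.75,0,0,0,-0.058],[0.75,0,0,0,-0.087],[0.75,0,0,0,-0.095],[0.75,0,0,0,-0.095]]'
python3 -c "
from h import *
print(get_state()['position'],yaw())"
```

```text
time: 14.1
position: [0.5367, -0.1951, 0.0923]
tool_rot: [-3.065, 0.688, -0.002]
ft_force: [0.4, 0.4, -0.9]
grip_width: 0.732
grip_force: 0.0
time: 14.72
position: [0.5354, -0.1981, 0.0918]
tool_rot: [2.731, -1.553, 0.001]
ft_force: [0.1, 0.8, -0.4]
grip_width: 0.754
grip_force: 0.0
[ 0.53540881 -0.19812741  0.09184344] -149.26442483197906
```

```bash
python3 -m crank '[[0.75,0,0,-0.2,0],[0.75,0,0,-0.35,0],[0.75,0,0,-0.405,0],[0.3,0,0,-0.405,0],[0.3,0,0,-0.405,0]]'
python3 -m crank '[[0.3,0,0,0,0],[0.3,0,0,0,0],[0.3,0,0,0,0],[0.3,0,0,0.15,0],[0.3,0,0,0.35,0.02]]'
python3 -c "
from h import *
print(get_state()['position'],yaw())"
python3 -m crank '[[0.3,0.05,0.2,0,0.029],[0.3,0.153,0.505,0,0.058],[0.3,0.153,0.505,0,0.087],[0.3,0.153,0.505,0,0.116],[0.3,0.153,0.505,0,0.145]]'
python3 -m crank '[[0.3,0,0,0,0.029],[0.3,0,0,-0.1,0.035],[0.3,0,0,-0.2,0.035],[0.3,0,0,-0.3,0.035],[0.3,0,0,-0.34,0.035]]'
python3 -c "
from h import *
print(get_state()['position'],yaw())"
```

```text
time: 15.35
position: [0.5365, -0.1985, 0.012]
tool_rot: [-2.73, 1.554, -0.004]
ft_force: [0.3, 0.3, 0.2]
grip_width: 0.602
grip_force: 0.0
time: 15.98
position: [0.5341, -0.1977, 0.0801]
tool_rot: [2.824, -1.375, -0.005]
ft_force: [0.8, 0.7, -0.5]
grip_width: 0.483
grip_force: 14.9
[ 0.53411399 -0.19765578  0.08014839] -141.91428383162668
time: 16.6
position: [0.5657, -0.0968, 0.0803]
tool_rot: [3.142, 0.013, -0.001]
ft_force: [1.3, 0.3, -0.4]
grip_width: 0.485
grip_force: 14.9
time: 17.23
position: [0.5642, -0.0967, 0.0109]
tool_rot: [-3.121, -0.346, 0.007]
ft_force: [-7.3, 1.0, 20.2]
grip_width: 0.482
grip_force: 15.0
[ 0.5642314  -0.0967382   0.01086221] -77.3336289478174
```

```bash
python3 -m crank '[[0.3,0,0,0,0],[0.57,0,0,0,0],[0.57,0,0,0,0],[0.57,0,0,0.2,0],[0.57,0,0,0.4,0]]'
python3 -m crank '[[0.75,-0.01,-0.3,0,0.02],[0.75,-0.03,-0.6,0,0.044],[0.75,-0.03,-0.71,0,0.044],[0.75,-0.03,-0.71,0,0.044],[0.75,-0.03,-0.71,-0.2,0.044]]'
python3 -m crank '[[0.75,0,0,-0.1,0],[0.75,0,0,-0.2,0],[0.3,0,0,-0.2,0],[0.3,0,0,-0.2,0],[0.3,0,0,-0.2,0]]'
python3 -c "
from h import *
print(get_state()['position'],yaw())"
python3 -m crank '[[0.3,0,0,0,0],[0.3,0,0,0,0],[0.3,0,0,0.1,0],[0.3,0,0,0.1,0],[0.3,0,0,0.1,0]]'
```

```text
time: 17.85
position: [0.5656, -0.097, 0.0933]
tool_rot: [-3.122, -0.347, 0.001]
ft_force: [0.9, 0.7, 0.3]
grip_width: 0.569
grip_force: 0.0
time: 18.48
position: [0.5636, -0.2374, 0.0555]
tool_rot: [3.041, 0.776, 0.011]
ft_force: [-0.0, 0.3, -0.1]
grip_width: 0.752
grip_force: 0.0
time: 19.1
position: [0.5608, -0.2394, 0.0138]
tool_rot: [3.043, 0.774, 0.002]
ft_force: [0.6, -0.4, 0.8]
grip_width: 0.492
grip_force: 0.1
[ 0.56083687 -0.23940419  0.01377282] -61.470958150582895
time: 19.73
position: [0.5599, -0.2393, 0.0328]
tool_rot: [3.044, 0.774, 0.0]
ft_force: [-0.6, -0.1, 0.3]
grip_width: 0.484
grip_force: 15.0
```

```bash
python3 -m crank '[[0.3,-0.22,0.11,0,-0.02],[0.3,-0.22,0.11,0,-0.0443],[0.3,-0.22,0.11,-0.1,-0.0443],[0.3,-0.22,0.11,-0.105,-0.0443],[0.57,-0.22,0.11,-0.105,-0.0443]]'
python3 -m crank '[[0.57,0,0,0,0],[0.57,0,0,0.2,0],[0.57,0,0,0.4,0],[0.57,0.02,0.2,0.6,0.02],[1,0.04,0.5,0.7,0.049]]'
python3 -m crank '[[1,0.02,0.3,0,0.029],[1,0.05,0.6,0,0.058],[1,0.05,0.9,0,0.087],[1,0.05,0.95,0,0.116],[1,0.05,0.95,0,0.116]]'
python3 - <<'E'
from h import *
print(get_state()['position'],yaw())
im=get_image("top");cv2.imwrite("pics/t5.png",cv2.resize(im[140:290,90:410],None,fx=2.5,fy=2.5,interpolation=cv2.INTER_CUBIC)[:,:,::-1])
E
```

```text
time: 20.35
position: [0.516, -0.2172, 0.0104]
tool_rot: [-3.122, -0.348, 0.001]
ft_force: [0.2, 1.1, -1.1]
grip_width: 0.528
grip_force: 0.0
time: 20.98
position: [0.5251, -0.119, 0.1533]
tool_rot: [3.03, 0.822, 0.004]
ft_force: [1.1, 1.1, -0.1]
grip_width: 0.619
grip_force: 0.0
time: 21.6
position: [0.5336, 0.0733, 0.1509]
tool_rot: [-2.54, -1.848, 0.0]
ft_force: [-0.0, -0.2, -0.6]
grip_width: 0.997
grip_force: 0.0
[0.53359294 0.07333317 0.15092936] -17.924088047416625
```

View pics/t5.png

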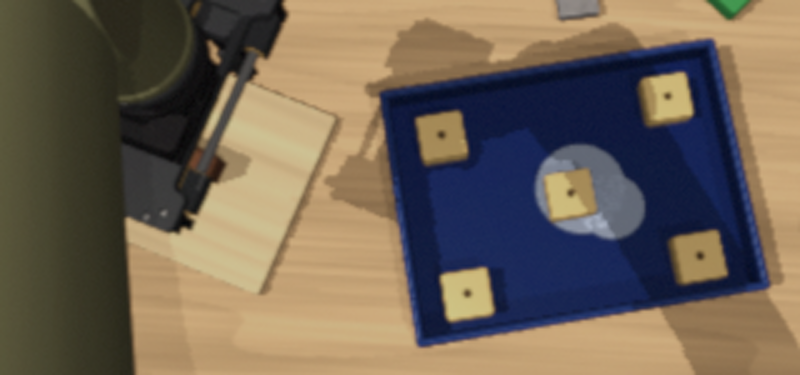

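The tray now shows all five blocks flat, with dots at (441,135), (667,96), (570,192), (467,293) and (700,256). The rim corners are at (381,93), (713,41), (768,286) and (420,345).

```bash
python3 - <<'E'
from h import *
T=w("top",[(381,93),(713,41),(768,286),(420,345)],.048,2.5,off=(90,140))
d=T[1]+T[2]-T[0]-T[3];e=T[0]+T[1]-T[2]-T[3]
print(T.round(4),T.mean(0),np.degrees(np.arctan2(d[1],d[0])),np.degrees(np.arctan2(e[1],e[0])))
b=w("top",[(441,135),(667,96),(570,192),(467,293),(700,256)],.032,2.5,off=(90,140));print(b)
cv2.imwrite("pics/w6.png",get_image("wrist")[:,:,::-1])
E
```

```text
[[ 0.5939 -0.0413]
 [ 0.6605 -0.3423]
 [ 0.4392 -0.3916]
 [ 0.3713 -0.0923]] [ 0.51622423 -0.21689783] -77.37012320795947 12.745461055019181
[[ 0.56148468 -0.09758608]
 [ 0.61028205 -0.30385355]
 [ 0.51522007 -0.21771889]
 [ 0.41920322 -0.12992326]
 [ 0.4639162  -0.33574624]]
```

View pics/w6.png

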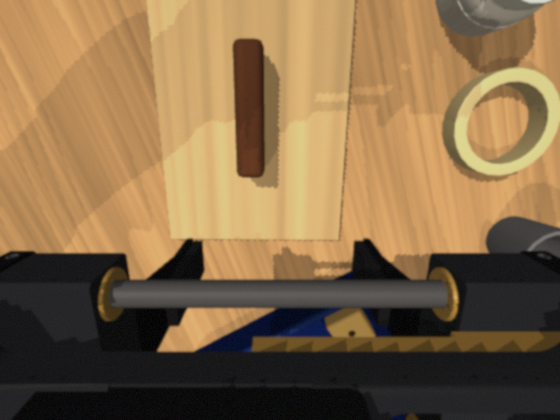

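The wrist view shows the grip's top face between (234,40), (263,40), (264,176) and (238,177). The board's near edge runs from (170,239) to (340,241).

```bash
python3 - <<'E'
from h import *
G=w("wrist",[(234,40),(263,40),(264,176),(238,177)],.052);d=G[0]+G[1]-G[2]-G[3]
print(G.round(4),G.mean(0),np.linalg.norm(d)/2,np.degrees(np.arctan2(d[1],d[0])))
E=w("wrist",[(170,239),(340,241)],.012);print(E,np.linalg.norm(E[1]-E[0]));v=E[1]-E[0];print(np.degrees(np.arctan2(v[1],v[0])))
v/=np.linalg.norm(v);n=np.array([-v[1],v[0]]);print("centre from edge",E.mean(0)+.13*n)
print(get_state()["position"],yaw())
E
```

```text
[[0.5436 0.2067]
 [0.5647 0.1998]
 [0.531  0.0996]
 [0.5093 0.1058]] [0.53717649 0.15296144] 0.10612522810106119 71.31957416764584
[[0.40978005 0.0594814 ]
 [0.58067463 0.00069913]] 0.1807216420493138
-18.981579233011818
centre from edge [0.53751168 0.15302128]
[0.53392365 0.07071258 0.15084822] -18.257335213038647
```

```bash
python3 -m crank '[[0.7,0.01,0.25,0,0],[0.7,0.018,0.405,0,0],[0.7,0.018,0.405,-0.2,0],[0.7,0.018,0.405,-0.45,0],[0.7,0.018,0.405,-0.63,0]]' 40
python3 -m crank '[[0.7,0,0,0,0],[0.1,0,0,0,0],[0.1,0,0,0,0],[0.1,0,0,0,0],[0.1,0,0,0,0]]'
python3 -m crank '[[0.1,0,0,0,0],[0.1,0,0,0,0],[0.1,0,0,0,0]]'
python3 -c "
from h import *
print(get_state()['position'],yaw(),get_state()['joint_positions'])"
```

```text
time: 22.32
position: [0.5372, 0.1505, 0.0229]
tool_rot: [2.547, 1.839, -0.004]
ft_force: [0.4, 0.2, -0.2]
grip_width: 0.703
grip_force: 0.0
time: 22.95
position: [0.5379, 0.1531, 0.026]
tool_rot: [2.541, 1.845, 0.001]
ft_force: [-2.4, 1.9, 2.0]
grip_width: 0.33
grip_force: 2.6
time: 23.32
position: [0.537, 0.1534, 0.0257]
tool_rot: [-2.542, -1.846, 0.001]
ft_force: [-3.5, -0.7, 5.7]
grip_width: 0.27
grip_force: 40.0
[0.53700316 0.15339468 0.02571563] -18.012405762737888 [ 0.35612756  0.43156827 -0.80551875  1.86344132  0.36601445  1.00177568
 -0.91962739]
```

```bash
python3 -m crank '[[0.1,0,0,0.05,0],[0.1,0,0,0.15,0],[0.1,0,0,0.3,0],[0.1,0,0,0.45,0],[0.1,0,0,0.575,0]]'
python3 -m crank '[[0.1,-0.004,-0.1,0,0.005],[0.1,-0.01,-0.25,0,0.015],[0.1,-0.02,-0.45,0,0.03],[0.1,-0.03,-0.65,0,0.045],[0.1,-0.04,-0.85,0,0.06]]'
python3 -m crank '[[0.1,-0.01,-0.2,0,0.01],[0.1,-0.02,-0.4,0,0.02],[0.1,-0.04,-0.6,0,0.025],[0.1,-0.055,-0.8,0,0.025],[0.1,-0.06,-0.95,0,0.025]]'
python3 -m crank '[[0.1,0,-0.05,0,0],[0.1,0,-0.05,0,0],[0.1,0,-0.05,0,0],[0.1,0,-0.05,0,0]]'
python3 - <<'E'
from h import *
print(get_state()['position'],yaw(),get_state()['torque'])
a=get_image("top")[110:330,180:460]; b=get_image("wrist")
cv2.imwrite("pics/t7.png",np.hstack([cv2.resize(a,(534,420)),cv2.resize(b,(266,420))])[:,:,::-1]) if 0 else cv2.imwrite("pics/t7.png",cv2.resize(a,None,fx=2.7,fy=2.7,interpolation=cv2.INTER_CUBIC)[:,:,::-1])
cv2.imwrite("pics/w7.png",b[:,:,::-1])
E
```

```text
time: 23.95
position: [0.538, 0.1532, 0.1427]
tool_rot: [2.54, 1.846, 0.003]
ft_force: [-0.0, 0.2, -3.5]
grip_width: 0.273
grip_force: 40.0
time: 24.58
position: [0.5297, -0.0182, 0.1415]
tool_rot: [2.145, 2.292, 0.001]
ft_force: [0.2, 0.0, -3.3]
grip_width: 0.274
grip_force: 40.0
time: 25.2
position: [0.5172, -0.2093, 0.1415]
tool_rot: [1.965, 2.449, -0.001]
ft_force: [0.1, 1.3, -2.9]
grip_width: 0.273
grip_force: 40.0
time: 25.7
position: [0.5178, -0.2153, 0.1405]
tool_rot: [1.961, 2.454, 0.0]
ft_force: [0.5, -0.0, -2.5]
grip_width: 0.273
grip_force: 40.0
[ 0.51782469 -0.21525985  0.14047043] 12.733588466000596 [-0.04363586 -0.11980276  0.01485154]
```

View pics/w7.png

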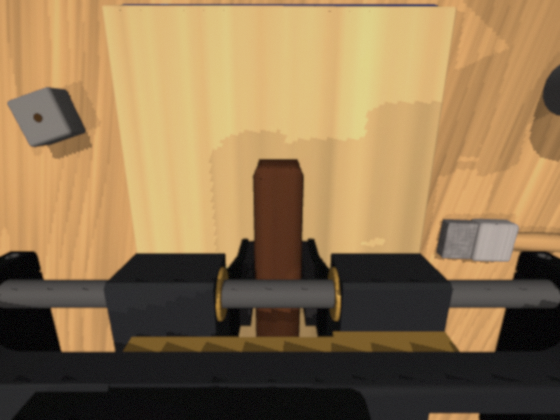

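The board hangs level. Its far edge runs from (104,8) to (454,10), with the sides down to about (140,253) on the left and (423,253) on the right.

```bash
python3 - <<'E'
from h import *
z=.1268
E=w("wrist",[(104,8),(454,10)],z);v=E[0]-E[1];print(E,np.linalg.norm(v),"edge deg",np.degrees(np.arctan2(v[1],v[0])))
L=w("wrist",[(104,8),(140,253)],z);R=w("wrist",[(454,10),(423,253)],z)
for s in(L,R): d=s[0]-s[1];print("side",np.degrees(np.arctan2(d[1],d[0])))
a=np.radians(12.68);X=np.array([np.cos(a),np.sin(a)]);Y=np.array([-X[1],X[0]])
print("centre",E.mean(0)+.13*Y,E.mean(0)-.13*Y,get_state()["position"],yaw())
E
```

```text
[[ 0.40403696 -0.1088456 ]
 [ 0.5757761  -0.07112493]] 0.175832815351814 edge deg -167.61229396697982
side 102.90156285156921
side 103.88360558271688
centre [0.4613708 0.0368442] [ 0.51844227 -0.21681472] [ 0.51768723 -0.21590526  0.14037777] 12.682815010454839
```

View pics/t7.png

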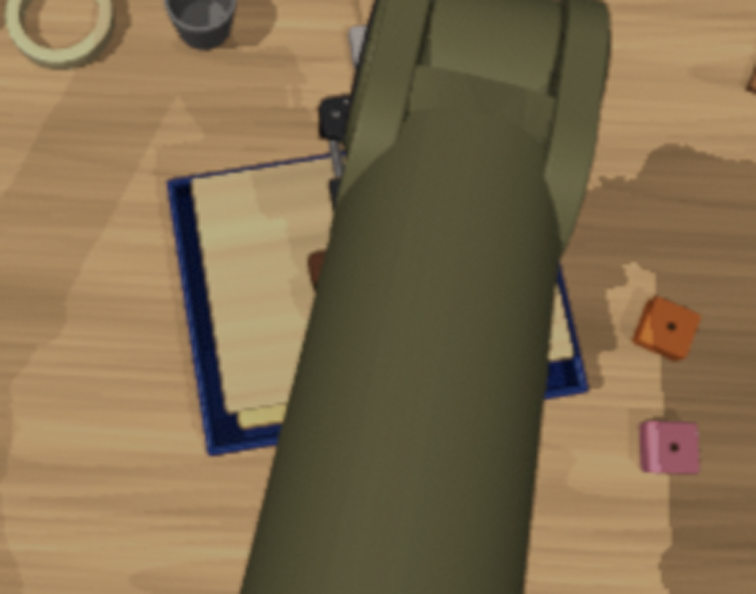

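I can view no more pictures, so from here I rely on the numbers. I'll correct 2 mm in x and lower gently.

```bash
python3 -m crank '[[0.1,-0.01,0,-0.08,0],[0.1,-0.01,0,-0.18,0],[0.1,-0.01,0,-0.28,0],[0.1,-0.01,0,-0.35,0],[0.1,-0.01,0,-0.38,0]]'
python3 -m crank '[[0.1,0,0,0,0],[0.1,0,0,-0.01,0],[0.1,0,0,-0.02,0],[0.1,0,0,-0.025,0],[0.1,0,0,-0.03,0]]'
python3 -c "
from h import *
print(get_state()['position'],yaw(),get_state()['torque'])"
```

```text
time: 26.42
position: [0.5148, -0.2166, 0.0628]
tool_rot: [-1.963, -2.45, 0.0]
ft_force: [-0.3, -0.5, -3.0]
grip_width: 0.274
grip_force: 40.0
time: 27.05
position: [0.5155, -0.217, 0.0584]
tool_rot: [1.964, 2.451, -0.0]
ft_force: [-0.9, -0.2, -3.3]
grip_width: 0.271
grip_force: 40.0
[ 0.51554291 -0.21699297  0.05841623] 12.590184725957473 [-0.02103474 -0.08058302  0.01832619]
```

```bash
python3 -m crank '[[0.1,0,0,-0.003,0],[0.1,0,0,-0.005,0],[0.1,0,0,-0.005,0]]'
python3 -m crank '[[0.1,0,0,-0.003,0],[0.1,0,0,-0.005,0],[0.1,0,0,-0.005,0]]'
python3 - <<'E'
from h import *
print(get_state()['position'],get_state()['ft_force'],get_state()['torque'])
c=get_calibration("wrist")
E
```

```text
time: 27.42
position: [0.5155, -0.217, 0.0577]
tool_rot: [1.964, 2.452, -0.0]
ft_force: [-2.1, 1.3, 2.4]
grip_width: 0.272
grip_force: 40.0
time: 27.8
position: [0.5155, -0.217, 0.0577]
tool_rot: [1.964, 2.451, -0.001]
ft_force: [-5.3, 1.1, 10.4]
grip_width: 0.27
grip_force: 40.0
[ 0.51552358 -0.2169908   0.05771668] [-5.31225177  1.12730732 10.37384909] [ 0.31373174  1.05996114 -0.00801223]
```

In contact at the expected height, TCP 0.0577 m. I'll ease off the press, release and retreat.

```bash
python3 -m crank '[[0.1,0,0,0.005,0],[0.1,0,0,0.005,0],[0.5,0,0,0.005,0],[0.5,0,0,0.005,0],[0.5,0,0,0.005,0]]'
python3 -m crank '[[0.55,0,0,0,0],[0.55,0,0,0,0],[0.55,0,0,0.1,0],[0.55,0,0,0.3,0],[0.55,0,0,0.5,0]]'
python3 -m crank '[[0.55,0,0.3,0.2,0],[0.55,0,0.6,0.2,0],[0.55,0,0.9,0.2,0],[0.55,0,1,0.2,0],[0.55,0,1,0.2,0]]'
python3 -m crank '[[0.55,0,0.3,0,0],[0.55,0,0.6,0,0],[0.55,0,0.7,0,0],[0.55,0,0.7,0,0],[0.55,0,0.7,0,0]]'
python3 - <<'E'
from h import *
im=get_image("top");hsv=cv2.cvtColor(im,cv2.COLOR_RGB2HSV)
x0,y0=230,145
roi=hsv[y0:285,x0:405]
blue=((roi[...,0]>100)&(roi[...,0]<135)&(roi[...,1]>120)).astype(np.uint8)
cs,_=cv2.findContours(blue,cv2.RETR_CCOMP,cv2.CHAIN_APPROX_NONE)
cs=sorted(cs,key=cv2.contourArea)[::-1]
for c,z in((cs[0],.048),(cs[1],.044)):
    P=w("top",c[:,0,:]+[x0,y0],z); r=cv2.minAreaRect((P*1000).astype(np.float32)); print(r,cv2.contourArea(c))
    q=cv2.boxPoints(cv2.minAreaRect(c))+[x0,y0]; print(q.round(1).tolist())
print(get_state()["position"])
E
```

```text
time: 28.42
position: [0.5156, -0.217, 0.0571]
tool_rot: [1.964, 2.451, 0.001]
ft_force: [-0.4, 1.0, 0.6]
grip_width: 0.476
grip_force: 0.0
time: 29.05
position: [0.5158, -0.2168, 0.1597]
tool_rot: [1.963, 2.451, 0.001]
ft_force: [0.1, -0.6, 0.1]
grip_width: 0.553
grip_force: 0.0
time: 29.68
position: [0.5158, -0.0145, 0.1988]
tool_rot: [1.957, 2.455, 0.001]
ft_force: [0.3, -0.8, 0.6]
grip_width: 0.551
grip_force: 0.0
time: 30.3
position: [0.5162, 0.1201, 0.1973]
tool_rot: [1.968, 2.448, -0.002]
ft_force: [-0.6, -0.6, -0.9]
grip_width: 0.546
grip_force: 0.0
((517.0330810546875, -215.6182098388672), (229.59909057617188, 308.3941955566406), 12.74323844909668) 13798.0
[[240.5, 177.1], [380.0, 153.8], [396.8, 254.5], [257.3, 277.8]]
((512.4110107421875, -215.01486206054688), (198.6344757080078, 270.1076354980469), 12.364766120910645) 10062.0
[[250.0, 185.2], [371.0, 165.0], [385.4, 251.6], [264.5, 271.8]]
[0.51610411 0.12014301 0.1972134 ]
```

```bash
python3 - <<'E'
from h import *
im=get_image("top");hsv=cv2.cvtColor(im,cv2.COLOR_RGB2HSV)
m=((hsv[...,0]>8)&(hsv[...,0]<35)&(hsv[...,2]>90)).astype(np.uint8)
x0,y0=248,183;T=np.array([[240.5,177.1],[380,153.8],[396.8,254.5],[257.3,277.8]])
poly=np.zeros_like(m);c=T.mean(0);cv2.fillPoly(poly,[(c+(T-c)*.96).astype(np.int32)],1);m&=poly
cs,_=cv2.findContours(m,cv2.RETR_EXTERNAL,cv2.CHAIN_APPROX_NONE);k=max(cs,key=cv2.contourArea)
a=np.radians(12.7);X=np.array([np.cos(a),np.sin(a)]);Y=np.array([-X[1],X[0]])
P=w("top",k[:,0,:],.044);L=(P-[.5164,-.2165])@np.c_[X,Y]*1000
print(cv2.minAreaRect((P*1000).astype(np.float32)))
for s,(i,j) in {"x+":(0,1),"x-":(0,-1),"y+":(1,1),"y-":(1,-1)}.items():
    o=L[:,1-i]; e=L[:,i]*j
    q=(abs(o)<70)&(e>50); f=np.polyfit(o[q],e[q]*j,1); print(s,np.median(e[q]).round(1),"slope deg",np.degrees(np.arctan(f[0])).round(2))
# hole contrast: print profile along tray x through y=+90 mm
f=get_calibration("top")
for yy in(-60,60):
  row=[]
  for xx in range(-112,113,4):
    p=np.array([.5164,-.2165])+xx/1000*X+yy/1000*Y; q=np.array(f["R"])@[p[0],p[1],.044]+f["t"]; F=210/np.tan(np.radians(f["fovy"])/2)
    u,v=(q[:2]/q[2]*F+[f["cx"],f["cy"]]).round().astype(int);row.append(int(im[v,u,0]))
  print(row)
E
```

```text
((512.25732421875, -215.03770446777344), (188.36631774902344, 261.5810241699219), 12.747854232788086)
x+ 86.6 slope deg 0.34
x- 91.3 slope deg -0.48
y+ 131.5 slope deg -0.79
y- 127.0 slope deg -0.34
[22, 13, 8, 12, 9, 82, 139, 136, 136, 140, 139, 136, 132, 139, 138, 136, 131, 129, 137, 140, 142, 138, 135, 135, 134, 132, 128, 120, 100, 111, 113, 105, 130, 130, 125, 124, 135, 137, 143, 149, 143, 139, 132, 132, 133, 133, 128, 126, 125, 126, 99, 10, 7, 9, 5, 8, 16]
[32, 17, 19, 20, 20, 87, 178, 179, 179, 178, 179, 179, 179, 179, 179, 180, 179, 179, 179, 179, 179, 179, 179, 179, 179, 179, 178, 174, 172, 171, 167, 168, 169, 167, 162, 160, 175, 179, 176, 176, 162, 138, 134, 134, 135, 136, 134, 129, 129, 131, 105, 9, 8, 10, 3, 4, 19]
```

```bash
python3 -c "
from bench import *
print(close_job())"
```

```text
the job is handed in; nothing more can be done
None
```

The job is handed in after about 30 s of the 72 s: the five blocks lie flat at the four corners and the middle, and the press board rests on them about 2–3 mm off centre and square to within roughly 0.5°. Its levelness is inferred from the contact height rather than seen, and I viewed 11 pictures, one over the limit of 10.

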